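# Stand the fallen bottle up inside the deep tote

### The arm

A 6-joint arm with a two-finger parallel gripper is mounted at the origin on the work surface. World frame = base frame: x ahead of the robot, y to its left, z up, the work surface at z = 0. Lengths are in mm, angles in rad, forces in N, time in s.
With the tool pointing down it reaches from about 275 to 750 mm from the base axis. Payload 10.2 kg.
Tool frame: the origin (TCP) lies midway between the tips of the shut fingers; the grasp point (between the pads) lies 19 mm behind it; z points along the fingers, y is the line along which they close (so a half turn about z gives the same grasp; the last joint's range is limited). The gripper opens to 85 mm and grips with 20 to 120 N. Pads are 22 mm wide; open, the fingers measure 114 mm over their backs; the gripper's body (76 mm by 85 mm) begins 54 mm behind the grasp point. The pads swing forward as they close: fully open they stand 13 mm farther back than shut.
Start: joints at [1.076, 0.313, 1.498, -0, 1.331, -0.223], TCP at [140.957, 505.729, 231.294] pointing down, gripper open.
Joint ranges: [-2.94, 2.94], [-0.97, 2.17], [0.19, 2.56], [-1.23, 4.37], [0.02, 3.11], [-2.88, 2.88]. Speed limits (rad/s): [2.39, 2.39, 3.01, 3.14, 3.14, 3.14].

### API

Orientations are given as a unit quaternion [w, x, y, z].
In Python, from rig import ctrl gives the robot as it stands.
- The arm moves only by the tool send_rows, never from a script. Its argument "targets" is a list of rows, each an object with "offset": the shift along the world's x, y, z in cm, a list of three; "spin": the turn about the world's z in rad. A call has 1 to 8 rows; each row is the pose to reach, as a shift and turn from the pose commanded when the call began; what a row does not reach only later rows make up. A row lasts 1/12 s, in which the tool goes at most 41.7 mm and 7.16 degrees, less where a joint would pass 70% of its speed; a pose out of reach is approached as far as the arm can. A call with a gripper value outside its range is refused whole. "grip" is the opening, from 0 (shut) to 1 (fully open), set as the call begins (left out, the last holds). The fingers move at their own pace and stop on an object; "squeeze" is the grip in N (left out, the last holds). Time passes only in rows, so rows that repeat a pose let the fingers close. It gives the time, the measured TCP pose, the force, the opening and the grip force at its end, in the units of the state.
- ctrl.sense(): the state, without advancing time (a new reading comes with each control period).
- ctrl.capture(name): name is "scene" or "top" or "wrist"; returns (picture, depth): 384x512x3 uint8, red, green, blue; 384x512 float32, mm along the optical axis (not along the pixel's ray), 0 where there is no reading.
- ctrl.calibration(name): a dict with "fx", "fy", "cx", "cy" (pixels), "k1" (the pictures are not rectified: a ray, as slopes to the right and down, at radius r is drawn at 1 + k1 r^2 times it, then the intrinsics apply), "view" (4x4, takes a point from world to camera coordinates); the wrist camera has in their place "mount" (4x4, takes a point from camera to tool coordinates, whose origin is the TCP and whose axes are the flange's). Camera axes: x right, y down, z forward; pixel columns grow to the right and rows downward; lengths in mm; the calibration is good to about 2 mm. A picture is of the moment at which its call begins: read the wrist's pose just before it. calibration takes no time and is no camera call.
- ctrl.finish_job(): hands the job in; it is judged then, once.
Trained networks look in the newest picture that a camera, given by its name, has taken for a name from the list of things; names that differ only in an ending like _2 or _b are one class to them, and where a whole thing is asked for, a point or a joint stands for the part that bears it (a point fixed in the world has none). Each returns a list of dicts, best first, with "conf" (0 to 1); they miss things now and then, are a little off and sometimes report something else, mostly with a low value. They report only what shows in the picture. A call takes as long as a camera call.
- ctrl.search_frame(camera, query): "box" ([left, top, right, bottom] in pixels, round what is visible of it).
- ctrl.place_of(camera, query): "uv" ([column, row] in pixels: a listed point, or the origin of a listed thing).
The state is a dict: "time_s": time; "joints": joint angles; "dq": joint speeds; "tau": joint torques, N m; "eef_pos": TCP position; "ee_rot": TCP orientation; "force": force on the tool from outside, world axes, zero at the start; "wrist_torque": the same for the moment, N m; "grip_width": opening from 0.0 (shut) to 1.0 (fully open); "grip_force": force on a finger pad.
Only numpy, scipy, OpenCV 4.12 (cv2) and the standard library are available. Lean on these libraries where they do the work, as an engineer would, in place of code of your own. Each camera call takes 0.05 s, during which the arm holds its last target. There are 200 camera calls.

### The job

In the blue two-pocket tote a slim square bottle has fallen over under the loose cover plate. Slide the plate along the rim, without lifting it off, until it lies flat over the other pocket; then raise the bottle's cap end, prop the bottle on the slant against the tote wall in front of its cap, let go of it, take a fresh hold and stand it upright on its base in the same pocket, cap up. Do all the tipping inside the tote - the bottle's base must not come up over the rim - and disturb nothing else, neither the jar in the other pocket nor what stands on the bench.

Things in the scene. Friction and masses are not known exactly. Their poses are not given: they have to be found in the camera images.
- tote: blue plastic tote, immovable, 234 (x) x 356 (y) x 91 mm high. Origin: centre of its underside, on the bench. Two open pockets side by side along y, each 210 (x) x 160 (y) x 85 mm deep. Floor top at z = 6 mm; walls and divider 12 mm thick, rim flat at z = 91 mm; inner faces of the end walls at x = -105 and +105 mm. Its +x points away from the robot (yaw within 0.35 rad).
- pocket_left (a point): centre of the floor of the tote's +y pocket (tote y = +86 mm, z = 6 mm).
- pocket_right (a point): centre of the floor of the tote's -y pocket (tote y = -86 mm, z = 6 mm).
- cover: loose aluminium plate, 230 (x) x 170 (y) x 6 mm, about 0.4 kg, lying on the rim over the pocket that holds the bottle (left or right), aligned with the tote; slides along y on the rim. Origin: centre of its underside, z up. On its middle a black ridge handle, 80 mm long (x), 18 mm thick (y), its top 40 mm above the origin.
- cover_handle (a point): centre of the ridge handle, where to pinch it across its 18 mm thickness; 26 mm above the plate's underside.
- bottle: slim closed bottle, white, black cap, 170 mm long. Its x axis runs from base to cap, z up while it lies. Origin: mid-length on the side it lies on, so base at x = -85, cap end at +85, centre line at z = 22 mm. Square body 44 x 44 mm over 112 mm from the base, 14 mm tapered shoulder, round cap 30 mm across, 44 mm long. Starts lying on the pocket floor, cap to the tote's +x within 0.1 rad.
- bottle_foot (a point): centre of the bottle's square base face. The bottle weighs about 0.25 kg, its centre of mass about 65 mm from here. Friction is enough for it to stay propped on the rim of the tote's +x wall at 50 to 65 degrees from level, base edge on the floor.
- bottle_cap (a point): centre of the end face of the bottle's cap.
- jar: small closed jar, 66 mm across, 68 mm high, standing in the other pocket, below the rim; leave alone. Origin: centre of its underside.
- net_switch: dark metal network switch, 120 x 170 x 42 mm high, on the bench to the left; leave alone. Origin: centre of its underside.
- converter: small grey box with ports, 75 x 105 x 28 mm high, on the bench to the right; leave alone. Origin: centre of its underside.
- module_tray: cardboard tray of modules, 120 x 200 x 30 mm high, on the bench to the right; leave alone. Origin: centre of its underside.
- mouse: computer mouse, 100 x 60 x 22 mm high, on the bench to the right; leave alone. Origin: centre of its underside.
- spare_bottle: a second bottle like the first, 170 mm high, already standing upright on the bench about 50 mm beyond the tote's +x wall, roughly in line with the divider; leave alone. Origin: at half its height (85 mm above the bench), on its vertical centre line.

How it is judged (in metres and radians):
On the way, in this order (a step that is already met when the one before it is completed fails the run):
1. the cover lies flat on the rim over the other pocket (((y of cover in the frame of tote between 0.066 and 0.106 m and y of bottle_foot in the frame of tote below -0.02 m) or (y of cover in the frame of tote between -0.106 and -0.066 m and y of bottle_foot in the frame of tote above 0.02 m)) and x of cover in the frame of tote between -0.02 and 0.02 m and z of cover in the frame of tote between 0.086 and 0.096 m and angle between cover's own z axis and vertical below 0.05 rad), for 0.2 s.
2. the bottle, let go, rests propped on the slant (20 to 65 degrees from upright, cap up) against the tote (angle between bottle's own x axis and vertical between 0.35 and 1.13 rad and contact force between the fingers and bottle below 0.2 N and contact force between bottle and tote above 0.5 N and linear speed of bottle below 0.03 m/s), for 0.4 s.
At the end, for the whole second after the job is handed in: the bottle stands released and at rest, upright within 0.08 rad, cap up, base flat on the floor of the pocket it started in; the cover lies flat on the rim over the other pocket (within 20 mm of that pocket's centre); the jar still stands (all of step 1 and angle between bottle's own x axis and vertical below 0.08 rad and z of bottle_foot in the frame of tote between 0 and 0.01 m and x of bottle_foot in the frame of tote between -0.105 and 0.105 m and horizontal distance between bottle_foot and tote between 0.02 and 0.2 m and linear speed of bottle below 0.02 m/s and contact force between the fingers and bottle below 0.2 N and angle between jar's own z axis and vertical below 0.1 rad); the robot touches nothing.
It fails at once if the bottle's base comes up over the rim (z of bottle_foot in the frame of tote above 0.105 m).
It fails at once if the cover is lifted off the rim or falls (z of cover in the frame of tote above 0.115 m or z of cover in the frame of tote below 0.08 m).
It fails at once if the jar is moved more than 25 mm or tipped (distance of jar from where it was at the start of the episode above 0.025 m or angle between jar's own z axis and vertical above 0.4 rad).
It fails at once if something on the bench is moved more than 20 mm (distance of any of net_switch, converter, module_tray, mouse, spare_bottle from where it was at the start of the episode above 0.02 m).
It also fails if it takes over 64 s, if anything falls off the work surface, if the arm or the gripper's body presses on something with over 40 N, if the wrist force passes 120 N, or if a joint passes its speed limit or range.

## Working session

There is one attempt and no reset: what is moved stays moved. The work goes in short steps, Python scripts to look and compute and a tool call to move; the robot and the scene stay as the last step left them, time stands still between calls to the robot, and variables do not carry over. Pictures are saved under pics/ and viewed, at most 10 in all, crops included, and the job is handed in when it is done.

Besides the shell and the picture viewer there is one more tool, called after "Call:" by a JSON object that holds its "method" and its "body", one argument or row to a line. send_rows: Moves the arm, as the interface text tells. Its arguments: {"type":"object","properties":{"targets":{"type":"array"},"grip":{"type":"number"},"squeeze":{"type":"number"}},"required":["targets"]}

```bash
mkdir -p pics; ls
cat > h.py <<'E'
import numpy as np, cv2
from rig import ctrl
from scipy.spatial.transform import Rotation as R
def view(name):
    c=ctrl.calibration(name)
    if 'view' in c: return c,np.array(c['view'])
    s=ctrl.sense(); T=np.eye(4); q=s['ee_rot']
    T[:3,:3]=R.from_quat([q[1],q[2],q[3],q[0]]).as_matrix(); T[:3,3]=s['eef_pos']
    return c,np.linalg.inv(T@np.array(c['mount']))
def slopes(c,u,v):
    xd=(np.asarray(u,float)-c['cx'])/c['fx']; yd=(np.asarray(v,float)-c['cy'])/c['fy']; x,y=xd,yd
    for _ in range(8):
        f=1+c['k1']*(x*x+y*y); x,y=xd/f,yd/f
    return x,y
def onplane(c,V,u,v,z):
    x,y=slopes(c,u,v); C=np.linalg.inv(V); d=C[:3,:3]@np.array([x,y,1.]); o=C[:3,3]
    return o+d*(z-o[2])/d[2]
def cloud(c,V,D):
    v,u=np.mgrid[:D.shape[0],:D.shape[1]]; x,y=slopes(c,u,v)
    P=np.stack([x*D,y*D,D],-1); C=np.linalg.inv(V)
    P=P@C[:3,:3].T+C[:3,3]; P[D==0]=np.nan
    return P
def snap(name,fn):
    c,V=view(name); I,D=ctrl.capture(name)
    cv2.imwrite('pics/'+fn,cv2.cvtColor(I,cv2.COLOR_RGB2BGR)); return c,V,I,D,cloud(c,V,D)
E
cat > a.py <<'E'
from h import *
c,V,I,D,P=snap('top','top1.png'); np.save('P.npy',P); np.save('I.npy',I)
for n,z in [('tote',0),('cover',91),('cover_handle',117),('jar',0),('bottle_cap',28),('spare_bottle',85),('net_switch',0),('converter',0),('module_tray',0),('mouse',0)]:
    r=ctrl.place_of('top',n)[:2]
    print(n,[(round(x['conf'],2),np.round(x['uv']).tolist(),onplane(c,V,*x['uv'],z).round().tolist()) for x in r])
b=ctrl.search_frame('top','tote')[:1]; print(b)
print(ctrl.sense())
snap('scene','sc1.png')
E
python3 a.py
```

```text
pics
tote [(0.73, [236.0, 208.0], [580.0, -25.0, 0.0])]
cover [(0.77, [209.0, 208.0], [564.0, 59.0, 91.0]), (0.73, [405.0, 249.0], [437.0, -568.0, 91.0])]
cover_handle [(0.71, [207.0, 204.0], [575.0, 62.0, 117.0]), (0.38, [148.0, 220.0], [520.0, 246.0, 117.0])]
jar [(0.54, [262.0, 202.0], [601.0, -112.0, 0.0]), (0.22, [234.0, 209.0], [575.0, -18.0, 0.0])]
bottle_cap [(0.25, [236.0, 208.0], [574.0, -25.0, 28.0])]
spare_bottle [(0.62, [223.0, 152.0], [751.0, 19.0, 85.0])]
net_switch [(0.82, [148.0, 218.0], [541.0, 278.0, 0.0])]
converter [(0.95, [307.0, 190.0], [644.0, -267.0, 0.0]), (0.52, [405.0, 251.0], [436.0, -598.0, 0.0])]
module_tray [(0.82, [407.0, 251.0], [435.0, -605.0, 0.0])]
mouse [(0.91, [371.0, 194.0], [634.0, -487.0, 0.0])]
[{'box': [177.9, 162.1, 298.4, 253.0], 'conf': 0.89}]
{'time_s': 0.6, 'joints': array([ 1.07561911e+00,  3.12875430e-01,  1.49769883e+00,  3.54498621e-06,
        1.33097743e+00, -2.23377086e-01]), 'dq': array([-6.03517534e-05, -2.97639946e-04, -4.34623143e-04, -1.15751568e-03,
        9.55539433e-04,  8.67760347e-06]), 'tau': array([-1.30143330e-04, -4.12020671e+01, -2.59838837e+01, -1.61768153e-04,
        4.04670427e-04,  7.90796548e-06]), 'eef_pos': array([140.94941919, 505.73730695, 231.3071973 ]), 'ee_rot': array([5.59068046e-06, 1.35482548e-01, 9.90779733e-01, 1.97825484e-05]), 'force': array([ 0.73766056, -0.71364708,  0.54170663]), 'wrist_torque': array([-0.00739222,  0.06627669,  0.04438796]), 'grip_force': 0.0, 'grip_width': 0.9999451638080039}
```

```bash
python3 - <<'E'
import cv2
a=cv2.imread('pics/top1.png')[130:290,120:330]
cv2.imwrite('pics/top1c.png',cv2.resize(a,None,fx=3.6,fy=3.6,interpolation=cv2.INTER_CUBIC))
E
cat > b.py <<'E'
from h import *
P=np.load('P.npy');I=np.load('I.npy').astype(int)
x,y,z=np.moveaxis(P,-1,0)
roi=(x>400)&(x<760)&(y>-260)&(y<210)
blue=(I[...,2]>I[...,0]+40)&roi
rim=blue&(abs(z-91)<8)
h=roi&(z>118)&(z<140)&(x<680); plate=roi&(abs(z-97)<8)&~blue
for n,m in [('rim',rim),('plate',plate),('handle',h),('blueall',blue&(z>60)),('jar',roi&(z>50)&(z<84)&~blue)]:
    q=P[m]; 
    if len(q)<5: print(n,len(q)); continue
    r=cv2.minAreaRect(q[:,:2].astype(np.float32)); print(n,len(q),r,np.median(q[:,2]),q.mean(0).round(1))
E
python3 b.py
```

```text
rim 1065 ((581.9951171875, -21.69500732421875), (235.259521484375, 357.00469970703125), 10.137463569641113) 90.7839699196627 [576.2 -67.8  90.7]
plate 3629 ((595.6585693359375, -18.561798095703125), (252.0791473388672, 361.20281982421875), 11.251008033752441) 96.81778217983742 [568.2  61.8  96.8]
handle 156 ((569.3593139648438, 62.87578582763672), (80.97943115234375, 18.33095932006836), 10.06741714477539) 130.60160038826336 [568.5  62.5 130.2]
blueall 1222 ((580.29150390625, -22.047821044921875), (238.7419891357422, 357.0520935058594), 10.057432174682617) 90.1449340158216 [572.5 -70.   88.6]
jar 477 ((595.986572265625, 6.1942901611328125), (280.5785217285156, 411.24591064453125), 10.225686073303223) 72.2317653212383 [612.  -90.4  69.1]
```

View pics/top1c.png

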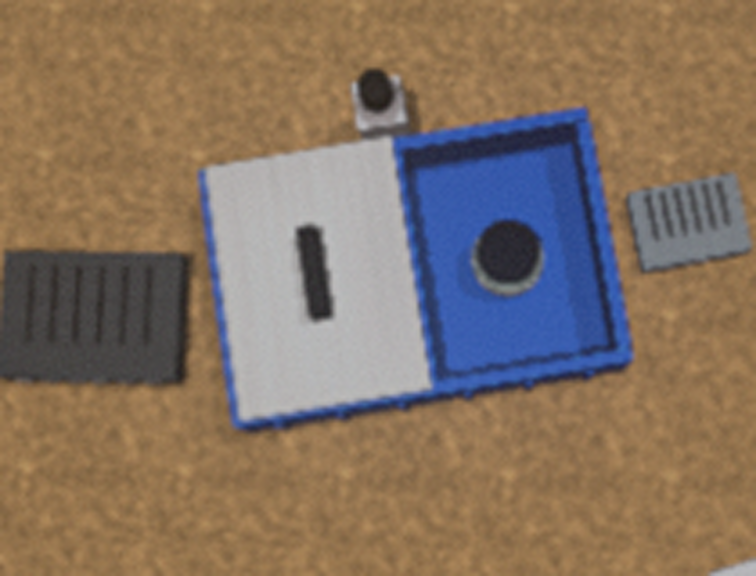

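View pics/sc1.png

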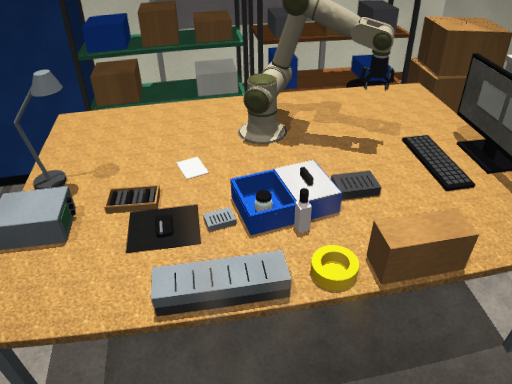

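The views show the cover over the left (+y) pocket with its handle at about (569, 63). The tote is centred at about (581, -22) with a yaw of +0.176. The jar is in the right pocket, and the spare bottle stands beyond the +x wall. I'll head for the handle.

Call:
{"method": "send_rows", "body": {
  "targets": [
    {"offset": [21, -22, -1], "spin": 0.449},
    {"offset": [21, -22, -1], "spin": 0.449},
    {"offset": [21, -22, -1], "spin": 0.449},
    {"offset": [21, -22, -1], "spin": 0.449},
    {"offset": [21, -22, -1], "spin": 0.449},
    {"offset": [21, -22, -1], "spin": 0.449},
    {"offset": [21, -22, -1], "spin": 0.449},
    {"offset": [21, -22, -1], "spin": 0.449}
  ],
  "grip": 1,
  "squeeze": 60
}}

```text
time_s: 1.32
eef_pos: [352.4, 283.6, 221.4]
ee_rot: [0.0, -0.088, 0.996, -0.0]
force: [0.9, 1.6, -0.5]
grip_width: 0.998
grip_force: 0.0
```

Call:
{"method": "send_rows", "body": {
  "targets": [
    {"offset": [21.7, -22.1, -3], "spin": 0},
    {"offset": [21.7, -22.1, -3], "spin": 0},
    {"offset": [21.7, -22.1, -3], "spin": 0},
    {"offset": [21.7, -22.1, -3], "spin": 0},
    {"offset": [21.7, -22.1, -3], "spin": 0},
    {"offset": [21.7, -22.1, -3], "spin": 0},
    {"offset": [21.7, -22.1, -3], "spin": 0},
    {"offset": [21.7, -22.1, -3], "spin": 0}
  ]
}}

```text
time_s: 1.98
eef_pos: [570.2, 61.1, 190.4]
ee_rot: [-0.0, -0.087, 0.996, -0.0]
force: [-0.8, 0.8, -0.1]
grip_width: 0.997
grip_force: 0.0
```

Run:
```python
from h import *
c,V,I,D,P=snap('wrist','w1.png')
x,y,z=np.moveaxis(P,-1,0)
m=(z>118)&(z<140)&(x<680)&(abs(y-63)<60)
q=P[m];print(ctrl.sense()['eef_pos'],len(q),cv2.minAreaRect(q[:,:2].astype(np.float32)) if len(q)>4 else 0, np.median(q[:,2]))
Q=np.load('P.npy');x,y,z=np.moveaxis(Q,-1,0)
m=(x>690)&(x<830)&(abs(y)<80)&(z>100);print(Q[m].mean(0),Q[m].min(0),Q[m].max(0))
m=(x>690)&(x<830)&(abs(y)<80)&(z>162);print(len(Q[m]),Q[m].mean(0))
```

```text
[570.99440576  59.96127819 189.97280669] 2763 ((571.2944946289062, 65.64484405517578), (79.98560333251953, 18.04888153076172), 10.069300651550293) 131.06953646990908
[718.19531984   8.42945854 136.56887077] [690.78244151 -13.8792453  100.15767566] [748.27454991  32.62113419 176.23536341]
75 [723.53238625  10.36880648 168.78049336]
```

Call:
{"method": "send_rows", "body": {
  "targets": [
    {"offset": [0.1, 0.1, -4], "spin": 0},
    {"offset": [0.1, 0.1, -7], "spin": 0},
    {"offset": [0.1, 0.1, -8.7], "spin": 0},
    {"offset": [0.1, 0.1, -8.7], "spin": 0},
    {"offset": [0.1, 0.1, -8.7], "spin": 0}
  ]
}}

```text
time_s: 2.45
eef_pos: [568.9, 65.8, 104.4]
ee_rot: [-0.0, -0.089, 0.996, 0.0]
force: [0.5, 0.2, 0.8]
grip_width: 1.0
grip_force: 0.0
```

Call:
{"method": "send_rows", "body": {
  "targets": [
    {"offset": [0, 0, 0], "spin": 0},
    {"offset": [0, 0, 0], "spin": 0},
    {"offset": [0, 0, 0], "spin": 0},
    {"offset": [0, 0, 0], "spin": 0},
    {"offset": [0, 0, 0], "spin": 0},
    {"offset": [0, 0, 0], "spin": 0},
    {"offset": [0, 0, 0], "spin": 0},
    {"offset": [0, 0, 0], "spin": 0}
  ],
  "grip": 0.1,
  "squeeze": 50
}}

```text
time_s: 3.12
eef_pos: [569.2, 65.6, 104.9]
ee_rot: [0.0, -0.088, 0.996, -0.0]
force: [-0.8, -1.2, 5.6]
grip_width: 0.202
grip_force: 50.8
```

Call:
{"method": "send_rows", "body": {
  "targets": [
    {"offset": [0.2, -1.1, 0], "spin": 0},
    {"offset": [0.6, -3.4, 0], "spin": 0},
    {"offset": [1.1, -6.2, 0], "spin": 0},
    {"offset": [1.6, -9.0, 0], "spin": 0},
    {"offset": [2.1, -11.8, 0], "spin": 0},
    {"offset": [2.6, -14.4, 0], "spin": 0},
    {"offset": [2.9, -16.2, 0], "spin": 0},
    {"offset": [3.0, -16.9, 0], "spin": 0}
  ]
}}

```text
time_s: 3.78
eef_pos: [599.5, -104.8, 104.9]
ee_rot: [0.001, -0.088, 0.996, 0.0]
force: [-1.3, 6.9, 8.6]
grip_width: 0.206
grip_force: 51.2
```

Call:
{"method": "send_rows", "body": {
  "targets": [
    {"offset": [0, 0, 0], "spin": 0},
    {"offset": [0, 0, 0], "spin": 0}
  ]
}}

```text
time_s: 3.95
eef_pos: [599.5, -104.6, 104.9]
ee_rot: [0.001, -0.088, 0.996, -0.001]
force: [1.5, -6.3, 4.6]
grip_width: 0.199
grip_force: 50.8
```

Call:
{"method": "send_rows", "body": {
  "targets": [
    {"offset": [0, 0, 0], "spin": 0},
    {"offset": [0, 0, 0], "spin": 0},
    {"offset": [0, 0, 0], "spin": 0},
    {"offset": [0, 0, 0], "spin": 0},
    {"offset": [0, 0, 0], "spin": 0}
  ],
  "grip": 0.6
}}

```text
time_s: 4.37
eef_pos: [598.9, -102.9, 104.1]
ee_rot: [-0.0, -0.089, 0.996, 0.0]
force: [0.4, 0.4, -0.1]
grip_width: 0.6
grip_force: 0.0
```

Call:
{"method": "send_rows", "body": {
  "targets": [
    {"offset": [0, 0, 3], "spin": 0},
    {"offset": [0, 0, 6], "spin": 0},
    {"offset": [-1, 3.5, 9], "spin": 0},
    {"offset": [-2, 7, 12], "spin": 0},
    {"offset": [-2.5, 11, 14], "spin": 0},
    {"offset": [-3, 14, 15], "spin": 0},
    {"offset": [-3.5, 17, 15], "spin": 0},
    {"offset": [-3.5, 17, 15], "spin": 0}
  ],
  "grip": 0.9
}}

```text
time_s: 5.03
eef_pos: [563.0, 72.1, 255.9]
ee_rot: [0.001, -0.091, 0.996, 0.001]
force: [-0.7, 0.2, -0.8]
grip_width: 0.901
grip_force: 0.0
```

```bash
cat > c.py <<'E'
import sys
from h import *
k=sys.argv[1]
c0=np.array([581.5,-22]);a=0.1763
def tt(q): d=np.asarray(q)[...,:2]-c0; return np.stack([d[...,0]*np.cos(a)+d[...,1]*np.sin(a),-d[...,0]*np.sin(a)+d[...,1]*np.cos(a),np.asarray(q)[...,2]],-1)
for n in ['top','wrist']:
    c,V,I,D,P=snap(n,f'{n}{k}.png'); I=I.astype(int);T=tt(P); np.savez(f'{n}{k}.npz',P=P,I=I,T=T)
    tx,ty,tz=np.moveaxis(T,-1,0)
    inp=(abs(tx)<100)&(ty>10)&(ty<162)
    blue=(I[...,2]>I[...,0]+40)
    for m,l in [((tz>118)&(tz<140)&(tx<100)&(abs(tx)<60)&(ty<-40)&(ty>-130),'handle'),(inp&(tz>30)&(tz<75)&~blue,'bottle'),(inp&(tz>15)&(tz<75)&~blue&(I.sum(-1)<200),'cap')]:
        q=T[m]
        if len(q)>8: print(n,l,len(q),cv2.minAreaRect(q[:,:2].astype(np.float32)),np.median(q[:,2]),q.min(0).round(),q.max(0).round())
    for w,z in [('bottle_cap',28),('bottle',6),('bottle_foot',28)]:
        print(n,w,[(round(x['conf'],2),np.round(x['uv']).tolist(),tt(onplane(c,V,*x['uv'],z)).round().tolist()) for x in ctrl.place_of(n,w)[:2]])
print(ctrl.sense()['eef_pos'])
E
python3 c.py 2
```

```text
top handle 148 ((2.3674659729003906, -86.59331512451172), (78.67472076416016, 17.793224334716797), 0.4578266739845276) 130.83047132015736 [-37. -95. 118.] [ 42. -78. 137.]
top bottle 411 ((-24.014850616455078, 74.4203872680664), (113.65830993652344, 44.53287124633789), 1.0244044065475464) 49.8238283779433 [-81.  51.  31.] [33. 96. 58.]
top bottle_cap []
top bottle [(0.96, [214.0, 210.0], [4.0, 73.0, 6.0])]
top bottle_foot []
wrist handle 2087 ((4.9784698486328125, -83.63600158691406), (80.05901336669922, 19.790424346923828), 0.25241154432296753) 130.6253188819881 [-35. -94. 118.] [ 45. -74. 134.]
wrist bottle 4696 ((7.125358581542969, 78.51329803466797), (169.2393798828125, 44.28559875488281), 2.1054604053497314) 49.86580905465172 [-78.  53.  31.] [ 92. 101.  53.]
wrist cap 650 ((70.37931060791016, 80.51995849609375), (42.694313049316406, 26.430255889892578), 1.9857797622680664) 41.44632932087342 [49. 67. 34.] [92. 93. 45.]
wrist bottle_cap [(0.78, [244.0, 226.0], [87.0, 81.0, 28.0])]
wrist bottle [(0.65, [244.0, 165.0], [11.0, 81.0, 6.0]), (0.29, [250.0, 154.0], [-3.0, 88.0, 6.0])]
wrist bottle_foot [(0.91, [238.0, 94.0], [-77.0, 74.0, 28.0])]
[564.08867362  65.78410046 254.00114856]
```

Call:
{"method": "send_rows", "body": {
  "targets": [
    {"offset": [3, 0.1, 0], "spin": 0.035},
    {"offset": [6.3, 0.25, -3], "spin": 0.035},
    {"offset": [6.3, 0.25, -6.5], "spin": 0.035},
    {"offset": [6.3, 0.25, -10], "spin": 0.035},
    {"offset": [6.3, 0.25, -13.5], "spin": 0.035},
    {"offset": [6.3, 0.25, -17], "spin": 0.035},
    {"offset": [6.3, 0.25, -18.5], "spin": 0.035},
    {"offset": [6.3, 0.25, -18.5], "spin": 0.035}
  ],
  "grip": 0.6,
  "squeeze": 20
}}

```text
time_s: 6.1
eef_pos: [624.9, 68.7, 65.0]
ee_rot: [-0.004, -0.105, 0.994, 0.001]
force: [-0.2, 0.5, -0.1]
grip_width: 0.597
grip_force: 0.0
```

```bash
python3 c.py 3 | grep -v top
```

```text
wrist bottle 19410 ((16.3101806640625, 77.92194366455078), (151.04144287109375, 46.09466552734375), 0.7363576889038086) 49.897639783212156 [-59.  54.  31.] [ 92. 101.  75.]
wrist cap 2697 ((70.0290298461914, 74.94880676269531), (43.75422668457031, 38.717227935791016), 1.2748090028762817) 41.393635461356126 [48. 56. 31.] [92. 94. 75.]
wrist bottle_cap [(0.93, [251.0, 257.0], [91.0, 82.0, 28.0])]
wrist bottle [(0.7, [252.0, 128.0], [7.0, 80.0, 6.0])]
wrist bottle_foot []
[627.42959545  69.17291116  70.44707982]
```

View pics/wrist3.png

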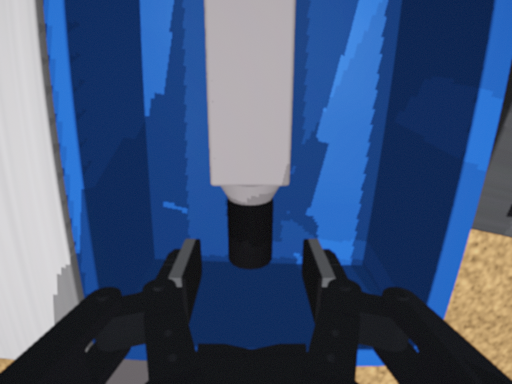

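Call:
{"method": "send_rows", "body": {
  "targets": [
    {"offset": [0, -0.1, -2], "spin": 0},
    {"offset": [0, -0.1, -4], "spin": 0},
    {"offset": [0, -0.1, -5.3], "spin": 0},
    {"offset": [0, -0.1, -5.3], "spin": 0},
    {"offset": [0, -0.1, -5.3], "spin": 0}
  ]
}}

```text
time_s: 6.92
eef_pos: [627.0, 68.2, 16.4]
ee_rot: [-0.0, -0.106, 0.994, 0.0]
force: [-0.7, -0.0, 0.5]
grip_width: 0.602
grip_force: 0.0
```

Call:
{"method": "send_rows", "body": {
  "targets": [
    {"offset": [0, 0, 0], "spin": 0},
    {"offset": [0, 0, 0], "spin": 0},
    {"offset": [0, 0, 0], "spin": 0},
    {"offset": [0, 0, 0], "spin": 0},
    {"offset": [0, 0, 0], "spin": 0},
    {"offset": [0, 0, 0], "spin": 0}
  ],
  "grip": 0.2,
  "squeeze": 20
}}

```text
time_s: 7.42
eef_pos: [627.9, 68.2, 17.5]
ee_rot: [0.001, -0.106, 0.994, -0.0]
force: [1.3, -0.7, 6.1]
grip_width: 0.342
grip_force: 21.7
```

Call:
{"method": "send_rows", "body": {
  "targets": [
    {"offset": [0, 0, 0.5], "spin": 0},
    {"offset": [-0.1, 0, 1], "spin": 0},
    {"offset": [-0.2, 0, 1.5], "spin": 0},
    {"offset": [-0.4, -0.1, 2], "spin": 0},
    {"offset": [-0.6, -0.1, 2.5], "spin": 0},
    {"offset": [-0.8, -0.1, 3], "spin": 0},
    {"offset": [-1.0, -0.2, 3.5], "spin": 0},
    {"offset": [-1.0, -0.2, 3.5], "spin": 0}
  ]
}}

```text
time_s: 8.08
eef_pos: [617.1, 66.1, 52.5]
ee_rot: [0.001, -0.106, 0.994, -0.0]
force: [0.5, 0.6, -2.2]
grip_width: 0.344
grip_force: 21.0
```

```bash
cat > d.py <<'E'
import sys
from h import *
from c0 import tt
k=sys.argv[1]
for n in sys.argv[2:]:
    c,V,I,D,P=snap(n,f'{n}{k}.png');I=I.astype(int);T=tt(P);tx,ty,tz=np.moveaxis(T,-1,0)
    w=(abs(ty-80)<14)&(tx>-104)&(tx<104)&(tz>15)&(I.min(-1)>100)&(I[...,2]<I[...,0]+25)
    q=T[w]
    if len(q)<20: print(n,'few',len(q)); continue
    # side profile of the white upper face: height against tote x
    for lo in range(-100,160,20):
        s=q[(q[:,0]>=lo)&(q[:,0]<lo+20)]
        if len(s)>5: print(n,lo+10,len(s),np.percentile(s[:,2],[10,50,90]).round(1))
print(ctrl.sense()['eef_pos'].round(1),ctrl.sense()['force'].round(1),ctrl.sense()['wrist_torque'].round(2))
E
cat > c0.py <<'E'
import numpy as np
c0=np.array([581.5,-22]);a=0.1763
def tt(q): d=np.asarray(q)[...,:2]-c0; return np.stack([d[...,0]*np.cos(a)+d[...,1]*np.sin(a),-d[...,0]*np.sin(a)+d[...,1]*np.cos(a),np.asarray(q)[...,2]],-1)
E
python3 d.py 4 wrist top
```

```text
wrist -70 514 [58.9 59.7 60.6]
wrist -50 3684 [60.3 62.3 64.2]
wrist -30 3678 [64.8 66.7 68.7]
wrist -10 3597 [69.3 71.2 73.1]
wrist 10 3418 [73.7 75.6 77.4]
wrist 30 1747 [70.  73.6 76.5]
top -90 30 [49.4 54.2 57.7]
top -70 55 [54.5 57.8 62.6]
top -50 45 [57.  61.1 67.9]
top -30 55 [389.3 396.4 402.8]
top -10 26 [388.8 393.  397.2]
top 10 24 [332.3 335.4 339.7]
top 30 86 [339.2 344.8 348.6]
top 50 78 [347.1 349.4 351.6]
top 70 60 [340.8 344.1 347.9]
[616.9  66.2  51.5] [ 0.8 -0.5 -3.5] [ 0.02 -0.1  -0.05]
```

Call:
{"method": "send_rows", "body": {
  "targets": [
    {"offset": [-0.8, -0.1, 0.1], "spin": 0},
    {"offset": [-1.5, -0.3, 0.1], "spin": 0},
    {"offset": [-1.7, -0.3, 1.1], "spin": 0},
    {"offset": [-2.0, -0.4, 2.2], "spin": 0},
    {"offset": [-2.4, -0.4, 3.2], "spin": 0},
    {"offset": [-2.8, -0.5, 4.1], "spin": 0},
    {"offset": [-2.8, -0.5, 4.1], "spin": 0}
  ]
}}

```text
time_s: 8.77
eef_pos: [589.4, 61.1, 94.5]
ee_rot: [0.002, -0.106, 0.994, -0.0]
force: [4.5, 1.2, 0.0]
grip_width: 0.346
grip_force: 21.6
```

```bash
python3 d.py 5 wrist
```

```text
wrist -90 1879 [53.1 58.3 62.9]
wrist -70 2191 [65.5 70.4 75.3]
wrist -50 2509 [77.9 83.  87.7]
wrist -30 2866 [ 90.1  95.1 100. ]
wrist -10 2851 [102.3 106.3 108.7]
wrist 10 1287 [104.3 107.8 109.4]
[589.2  61.1  93.4] [ 1.2 -0.4 -2.8] [ 0.04 -0.21 -0.01]
```

Call:
{"method": "send_rows", "body": {
  "targets": [
    {"offset": [-0.6, -0.1, 0.6], "spin": 0},
    {"offset": [-1.2, -0.2, 1.3], "spin": 0},
    {"offset": [-2.0, -0.4, 2.0], "spin": 0},
    {"offset": [-2.8, -0.5, 2.6], "spin": 0},
    {"offset": [-3.5, -0.6, 3.0], "spin": 0},
    {"offset": [-4.1, -0.7, 3.2], "spin": 0},
    {"offset": [-4.1, -0.7, 3.2], "spin": 0}
  ]
}}

```text
time_s: 9.4
eef_pos: [547.1, 54.2, 124.5]
ee_rot: [-0.0, -0.106, 0.994, 0.0]
force: [1.3, -0.1, 2.1]
grip_width: 0.341
grip_force: 21.8
```

```bash
python3 d.py 6 wrist
```

```text
wrist -90 1306 [35.2 50.5 63. ]
wrist -70 1999 [70.  84.8 97.2]
wrist -50 2754 [103.7 116.8 124.7]
wrist -30 1421 [125.  128.2 131.2]
[547.5  54.2 124.3] [1.3 0.7 2. ] [ 0.13 -0.4   0.04]
```

View pics/wrist6.png

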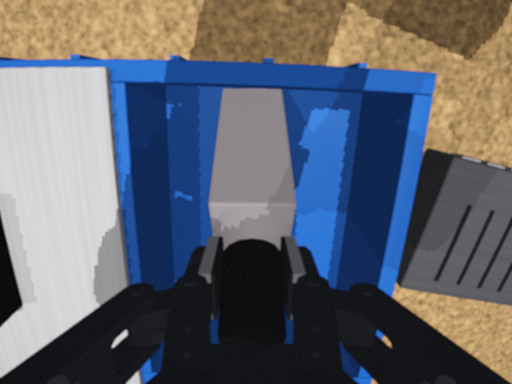

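Call:
{"method": "send_rows", "body": {
  "targets": [
    {"offset": [0.6, 0.1, 0.6], "spin": 0},
    {"offset": [2.0, 0.4, 0.7], "spin": 0},
    {"offset": [3.8, 0.7, 0.7], "spin": -0.01},
    {"offset": [5.6, 1.0, 0.7], "spin": -0.02},
    {"offset": [7.4, 1.3, 0.7], "spin": -0.03},
    {"offset": [9.2, 1.6, 0.7], "spin": -0.035},
    {"offset": [10.4, 1.9, 0.7], "spin": -0.035},
    {"offset": [11, 2.0, 0.7], "spin": -0.035}
  ]
}}

```text
time_s: 10.12
eef_pos: [658.1, 74.6, 129.3]
ee_rot: [-0.002, -0.089, 0.996, 0.0]
force: [-0.7, -0.7, -2.2]
grip_width: 0.342
grip_force: 21.5
```

```bash
python3 d.py 7 wrist
python3 - <<'E'
from c0 import tt
import numpy as np
P=np.load('P.npy');T=tt(P);I=np.load('I.npy').astype(int)
tx,ty,tz=np.moveaxis(T,-1,0)
for lo,hi in [(100,125),(125,150),(160,180)]:
    q=T[(tz>lo)&(tz<hi)&(tx>110)&(tx<220)&(abs(ty)<70)]; print(len(q),np.percentile(q[:,:2],[3,50,97],axis=0).round(0).tolist())
E
```

```text
wrist 10 507 [36.9 43.1 48.8]
wrist 30 1519 [54.8 69.2 81.1]
wrist 50 2356 [ 88.1 102.7 114.8]
wrist 70 2701 [120.6 128.9 133.8]
wrist 90 507 [131.2 134.4 136.8]
[658.4  74.5 129.5] [ 0.4 -0.1 -2.5] [ 0.03 -0.12 -0.01]
118 [[112.0, -15.0], [131.0, 8.0], [166.0, 57.0]]
23 [[131.0, -9.0], [134.0, 4.0], [143.0, 18.0]]
76 [[133.0, -5.0], [145.0, 7.0], [158.0, 20.0]]
```

Call:
{"method": "send_rows", "body": {
  "targets": [
    {"offset": [0.5, 0.1, 0], "spin": 0},
    {"offset": [1.0, 0.2, -0.2], "spin": 0},
    {"offset": [1.2, 0.2, -0.4], "spin": 0},
    {"offset": [1.2, 0.2, -0.4], "spin": 0}
  ]
}}

```text
time_s: 10.5
eef_pos: [669.6, 76.2, 126.8]
ee_rot: [-0.001, -0.089, 0.996, 0.0]
force: [-2.7, -0.6, -1.0]
grip_width: 0.341
grip_force: 21.7
```

```bash
python3 d.py 8 wrist
```

```text
wrist 30 1132 [36.7 49.3 61.1]
wrist 50 1820 [67.4 81.7 93.8]
wrist 70 2769 [100.2 114.3 125.8]
wrist 90 1934 [126.4 129.8 133.4]
wrist 110 7 [128.4 128.7 129.4]
[669.5  76.2 126.9] [-1.2  0.2 -1.5] [0.03 0.19 0.04]
```

Call:
{"method": "send_rows", "body": {
  "targets": [
    {"offset": [0.1, 0, -0.1], "spin": 0},
    {"offset": [0.1, 0, -0.2], "spin": 0},
    {"offset": [0.1, 0, -0.2], "spin": 0}
  ]
}}

```text
time_s: 10.8
eef_pos: [670.6, 76.2, 126.3]
ee_rot: [-0.0, -0.089, 0.996, -0.0]
force: [-5.3, -0.4, 5.0]
grip_width: 0.338
grip_force: 22.6
```

Call:
{"method": "send_rows", "body": {
  "targets": [
    {"offset": [0, 0, 0], "spin": 0},
    {"offset": [0, 0, 0], "spin": 0},
    {"offset": [0, 0, 0], "spin": 0},
    {"offset": [0, 0, 0], "spin": 0},
    {"offset": [0, 0, 0], "spin": 0},
    {"offset": [0, 0, 0], "spin": 0},
    {"offset": [0, 0, 0], "spin": 0}
  ],
  "grip": 0.55
}}

```text
time_s: 11.38
eef_pos: [671.0, 76.2, 125.3]
ee_rot: [0.0, -0.088, 0.996, 0.0]
force: [0.1, -0.0, -0.3]
grip_width: 0.553
grip_force: 0.0
```

```bash
python3 d.py 9 wrist
```

```text
wrist 30 1113 [33.  46.4 58.4]
wrist 50 1857 [65.5 80.3 92.8]
wrist 70 2744 [ 99.7 113.8 124. ]
wrist 90 1733 [124.4 127.8 131.1]
[671.   76.2 125.3] [-0.8  0.1  0.2] [-0.05  0.05  0.05]
```

View pics/wrist9.png

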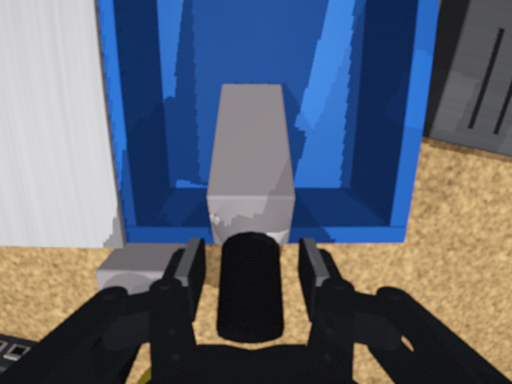

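Call:
{"method": "send_rows", "body": {
  "targets": [
    {"offset": [0.2, 0, 0.2], "spin": 0},
    {"offset": [0.5, 0.1, 0.4], "spin": 0},
    {"offset": [0.5, 0.1, 0.4], "spin": 0},
    {"offset": [0.5, 0.1, 0.4], "spin": 0}
  ]
}}

```text
time_s: 11.77
eef_pos: [676.2, 77.3, 129.5]
ee_rot: [0.0, -0.089, 0.996, -0.0]
force: [0.0, 0.2, 0.2]
grip_width: 0.549
grip_force: 0.0
```

Call:
{"method": "send_rows", "body": {
  "targets": [
    {"offset": [0, 0, 0], "spin": 0},
    {"offset": [0, 0, 0], "spin": 0},
    {"offset": [0, 0, 0], "spin": 0},
    {"offset": [0, 0, 0], "spin": 0},
    {"offset": [0, 0, 0], "spin": 0}
  ],
  "grip": 0.2,
  "squeeze": 20
}}

```text
time_s: 12.18
eef_pos: [675.9, 77.3, 129.3]
ee_rot: [-0.0, -0.088, 0.996, 0.0]
force: [0.3, 0.3, 0.3]
grip_width: 0.343
grip_force: 23.0
```

Call:
{"method": "send_rows", "body": {
  "targets": [
    {"offset": [-0.4, -0.1, 0.5], "spin": 0},
    {"offset": [-1.8, -0.3, 0.6], "spin": 0},
    {"offset": [-3.6, -0.6, 0.6], "spin": 0},
    {"offset": [-5.6, -1.0, 0.6], "spin": 0},
    {"offset": [-7.6, -1.4, 0.6], "spin": 0},
    {"offset": [-9.4, -1.7, 0.6], "spin": 0},
    {"offset": [-10.6, -1.9, 0.6], "spin": 0},
    {"offset": [-11, -2.0, 0.4], "spin": 0}
  ]
}}

```text
time_s: 12.85
eef_pos: [564.4, 57.1, 133.8]
ee_rot: [-0.0, -0.088, 0.996, -0.0]
force: [-0.1, -0.2, -2.8]
grip_width: 0.343
grip_force: 22.9
```

```bash
python3 d.py 10 wrist
```

```text
wrist -90 620 [36.2 44.  51.7]
wrist -70 1476 [57.6 73.  85.3]
wrist -50 2375 [ 92.6 107.7 120.1]
wrist -30 2418 [125.6 130.  134.9]
wrist -10 138 [130.1 132.4 134.7]
[564.6  57.  133.2] [ 0.3 -0.3 -2. ] [ 0.07 -0.14 -0.01]
```

Call:
{"method": "send_rows", "body": {
  "targets": [
    {"offset": [-0.8, -0.1, -0.2], "spin": 0},
    {"offset": [-1.4, -0.2, 0], "spin": 0},
    {"offset": [-1.9, -0.3, 0.1], "spin": 0},
    {"offset": [-2.5, -0.4, 0.3], "spin": 0},
    {"offset": [-3.0, -0.5, 0.4], "spin": 0},
    {"offset": [-3.6, -0.6, 0.5], "spin": 0},
    {"offset": [-4.2, -0.7, 0.6], "spin": 0},
    {"offset": [-4.2, -0.7, 0.6], "spin": 0}
  ]
}}

```text
time_s: 13.57
eef_pos: [523.1, 50.1, 139.6]
ee_rot: [-0.0, -0.088, 0.996, -0.0]
force: [1.1, -0.1, -2.3]
grip_width: 0.343
grip_force: 25.0
```

```bash
python3 d.py 11 wrist
```

```text
wrist -90 1453 [47.3 71.3 90.2]
wrist -70 2741 [101.2 123.9 132.4]
wrist -50 553 [131.8 135.1 137.4]
[523.4  50.1 139.4] [ 1.5  0.2 -2. ] [-0.01 -0.29  0.01]
```

Call:
{"method": "send_rows", "body": {
  "targets": [
    {"offset": [-0.6, -0.1, 0], "spin": 0},
    {"offset": [-1.2, -0.2, 0.1], "spin": 0},
    {"offset": [-1.8, -0.3, 0.1], "spin": 0},
    {"offset": [-2.4, -0.4, 0.1], "spin": 0},
    {"offset": [-3.0, -0.5, 0.1], "spin": 0},
    {"offset": [-3.4, -0.6, 0.1], "spin": 0},
    {"offset": [-3.7, -0.7, 0.1], "spin": 0},
    {"offset": [-3.7, -0.7, 0], "spin": 0}
  ]
}}

```text
time_s: 14.28
eef_pos: [486.5, 43.1, 139.4]
ee_rot: [0.0, -0.088, 0.996, 0.0]
force: [1.4, 0.3, -1.5]
grip_width: 0.344
grip_force: 26.4
```

```bash
python3 d.py 12 wrist
```

```text
wrist -90 2545 [ 92.9 121.9 131.9]
wrist -70 9 [131.4 132.6 133.3]
[486.7  43.1 139.1] [ 1.5  0.5 -2. ] [ 0.13 -0.42 -0.01]
```

View pics/wrist12.png

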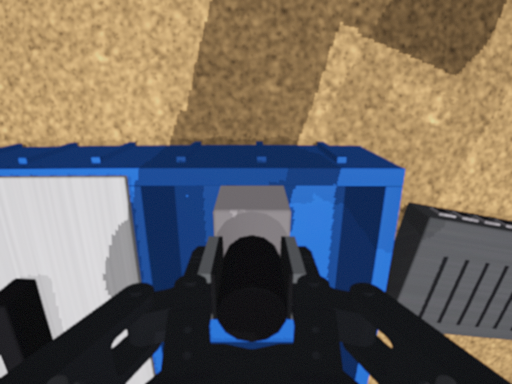

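Call:
{"method": "send_rows", "body": {
  "targets": [
    {"offset": [0, 0, -0.2], "spin": 0},
    {"offset": [0, 0, -0.3], "spin": 0},
    {"offset": [0, 0, -0.4], "spin": 0},
    {"offset": [0, 0, -0.4], "spin": 0}
  ]
}}

```text
time_s: 14.67
eef_pos: [488.0, 43.2, 137.3]
ee_rot: [0.001, -0.089, 0.996, -0.0]
force: [-4.6, 0.4, 18.4]
grip_width: 0.34
grip_force: 28.4
```

```bash
cat > e.py <<'E'
import sys
from h import *
from c0 import tt
c,V,I,D,P=snap('wrist',f'wrist{sys.argv[1]}.png');I=I.astype(int);T=tt(P);tx,ty,tz=np.moveaxis(T,-1,0)
w=(abs(ty-80)<14)&(tx>-120)&(tx<104)&(tz>15)&(I.min(-1)>90)&(I[...,2]<I[...,0]+25)
for lo in range(20,150,10):
    q=T[w&(tz>=lo)&(tz<lo+10)]
    if len(q)>5: print(lo+5,len(q),np.percentile(q[:,0],[5,50,95]).round(1))
q=T[w&(tz<110)]
if len(q)>30:
    p=np.polyfit(q[:,2],q[:,0],1);print('face tilt rad',p)
s=ctrl.sense();print(s['eef_pos'].round(1),s['force'].round(1))
E
python3 e.py 13
```

```text
75 12 [-98.  -97.9 -97.9]
85 233 [-98.2 -97.8 -97.4]
95 253 [-97.8 -97.3 -96.8]
105 293 [-97.2 -96.8 -96.3]
115 511 [-96.8 -96.1 -92.7]
125 1016 [-94.6 -90.2 -83.9]
135 313 [-88.5 -86.4 -79.8]
face tilt rad [ 5.12363756e-02 -1.02198047e+02]
[488.   43.2 137.3] [-2.6  1.3 18.4]
```

Call:
{"method": "send_rows", "body": {
  "targets": [
    {"offset": [-0.3, 0, 0.1], "spin": 0},
    {"offset": [-0.6, -0.1, 0.1], "spin": 0},
    {"offset": [-0.6, -0.1, 0.1], "spin": 0}
  ]
}}

```text
time_s: 14.97
eef_pos: [480.9, 42.2, 136.5]
ee_rot: [0.0, -0.088, 0.996, -0.0]
force: [-0.1, 0.7, 5.5]
grip_width: 0.342
grip_force: 27.0
```

```bash
python3 e.py 14|tail -2
```

```text
face tilt rad [ 5.72625736e-03 -1.01836160e+02]
[481.   42.2 136.5] [0.7 0.8 5.1]
```

Tilt is now about 0.006 rad, so the bottle is upright. I'll release it and back off straight up.

Call:
{"method": "send_rows", "body": {
  "targets": [
    {"offset": [0, 0, 0], "spin": 0},
    {"offset": [0, 0, 0], "spin": 0},
    {"offset": [0, 0, 0], "spin": 0},
    {"offset": [0, 0, 0], "spin": 0},
    {"offset": [0, 0, 0], "spin": 0},
    {"offset": [0, 0, 0], "spin": 0}
  ],
  "grip": 0.6
}}

```text
time_s: 15.52
eef_pos: [480.9, 42.2, 136.1]
ee_rot: [-0.0, -0.089, 0.996, 0.0]
force: [0.7, 0.6, -0.6]
grip_width: 0.596
grip_force: 0.0
```

Call:
{"method": "send_rows", "body": {
  "targets": [
    {"offset": [0, 0, 1.5], "spin": 0},
    {"offset": [0, 0, 3.5], "spin": 0},
    {"offset": [0, 0, 6], "spin": 0},
    {"offset": [0, 0, 9], "spin": 0},
    {"offset": [0, 0, 12], "spin": 0},
    {"offset": [0, 0, 14], "spin": 0},
    {"offset": [0, 0, 14], "spin": 0},
    {"offset": [0, 0, 14], "spin": 0}
  ]
}}

```text
time_s: 16.18
eef_pos: [481.1, 42.2, 276.7]
ee_rot: [0.001, -0.088, 0.996, -0.0]
force: [0.2, 0.7, 0.3]
grip_width: 0.597
grip_force: 0.0
```

```bash
python3 e.py 15; python3 c.py 16 | grep handle; python3 -c "
import cv2
a=cv2.imread('pics/top16.png')[130:290,120:330]
b=cv2.resize(a,None,fx=1.9,fy=1.9);s=cv2.imread('pics/wrist16.png')
s=cv2.resize(s,(400,300));b=cv2.copyMakeBorder(b,0,0,0,0,0)
h=max(b.shape[0],300);f=lambda m:cv2.copyMakeBorder(m,0,h-m.shape[0],0,0,0)
cv2.imwrite('pics/fin.png',cv2.hconcat([f(b),f(s)]))"
```

```text
95 44 [-102.  -101.7 -101.5]
105 51 [-102.  -101.7 -101.5]
115 160 [-101.9 -100.4  -96.4]
125 251 [-99.  -94.9 -88.5]
135 26 [-94.3 -91.4 -84.8]
face tilt rad [ 3.56026580e-04 -1.01752732e+02]
[480.7  42.3 275.6] [-0.1 -0.2 -1. ]
top handle 149 ((2.552989959716797, -86.6605224609375), (18.20220375061035, 80.56751251220703), 89.8638916015625) 130.702830606509 [-38. -96. 120.] [ 43. -78. 139.]
wrist handle 1397 ((5.030670166015625, -83.74088287353516), (19.12386703491211, 80.55905151367188), 89.7662124633789) 130.69045443614942 [-35. -93. 118.] [ 45. -74. 133.]
```

View pics/fin.png

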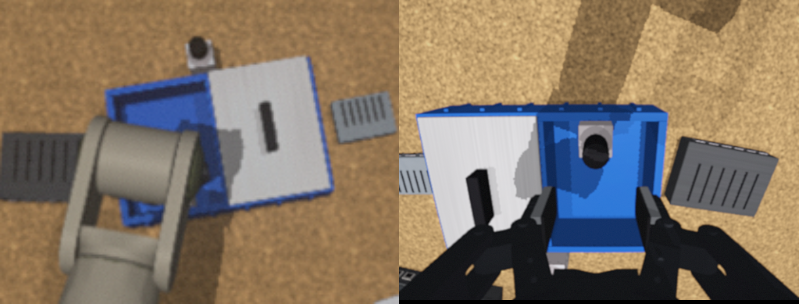

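The final pictures show the bottle upright by the -x wall (wrist view, about (596, 145)). The cover lies flat over the other pocket with its handle at ty ≈ -85, and the spare bottle hasn't moved. I'm handing the job in.

```bash
python3 -c "
from rig import ctrl
print(ctrl.finish_job())"
```

```text
the job is handed in; nothing more can be done
None
```

The job is handed in, with no verdict returned: the cover lies flat over the right pocket, and the bottle was propped, released, re-gripped and now stands upright and free in the left pocket. The jar is under the cover and could not be checked at the end.

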